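# Close, pin and squeeze a hinged vial clamp

### The job

Swing the hinged half of the vial clamp fully shut round the standing vial, then take the slender lock pin from its stand and push it down through the lined-up holes of the three lugs until its collar sits on the top lug. Let go of the pin, then grip the two closed halves between the fingers, one finger on the flat outer face of each half, and finish while still squeezing them firmly together - do not let go at the end. Keep the vial standing in the clamp, and leave the thick pin, the two dropper bottles and the timer alone.

Things in the scene. Friction and masses are not known exactly. Their poses are not given: they have to be found in the camera images.
- riser: Fixed light grey platform 350 x 480 x 45 mm on which everything of the task stands; origin under its centre, its top 45 mm above the worktop.
- vial_clamp: Two-part aluminium clamp on a fixed grey base plate (x -33 to 57, y +-80 mm, 10 high; screws to 14). Origin on the platform under the line where the halves meet. Shut, the halves meet at x = 0 and together span x +-20, y -34 to +45, z 11 to 44 mm; upright vial bore at y +5. Hinge (vertical) at the +y end, pin lugs (28 wide, y -67 to -33) at the -y end. The -x half swings.
- swing_face (a point): Point on the outer face of the swinging half (20 mm thick, z 11 to 44 mm), half-way up, 70 mm from the hinge axis along the half; a good place to push. Its x points from the outer to the inner face, its y back along the half to the hinge; the block ends 89 mm from the axis. Its one lug (z 24 to 34, 12 mm hole 105 mm from the axis, end at 122 mm) goes between the fixed lugs when shut.
- clamp_swing (a joint): Opening angle of the swinging half: 0 = shut against its stop (all three holes in line), positive = swung open toward the clamp's -x; turns freely up to 1.5 rad. Stiff hinge (about 0.12 N m of friction): it stays where it is left.
- clamp_hinge (a point): Point on the vertical hinge axis, half-way up the halves (27.5 mm above the platform); at x 0, y +55 mm in the clamp's frame.
- pin_hole (a point): Centre of the mouth of the pin hole, on the top face of the upper lug, 44 mm above the platform; at x 0, y -50 mm in the clamp's frame. Hole 12 mm wide, through three lugs: fixed z 36 to 44, swinging 24 to 34, fixed 14 to 22 mm.
- lock_pin_mid (a point): Centre (half-way up) of the slender steel lock pin, z toward its knob. 63 mm long: 9 mm shaft tapering over its last 8 mm to a 3 mm tip 31.5 mm below this point; collar 22 mm wide, 0.5 to 3.5 mm above this point; dark ridged knob 16 mm wide, 3.5 to 31.5 mm above this point. About 60 g. Starts upright in its stand. When home in the clamp this point is 0.5 mm below pin_hole.
- lock_pin_stand: Fixed white block 44 x 44 x 40 mm (foot 56 x 56 x 6 mm) with a hole (11 mm wide, 36 mm deep) where the lock pin stands; origin under its centre on the platform. The two stands may have changed places.
- thick_pin_mid (a point): Centre of the thick pin, which does not fit the clamp: shaft 14 mm, collar 30 mm, knob 24 mm wide, heights as the lock pin; stands in a like stand. Leave alone.
- thick_pin_stand: The thick pin's fixed white stand, 44 x 44 x 40 mm (foot 56 x 56 x 6 mm), origin under its centre.
- sample_vial: Screw-cap vial, 20 mm wide, 55 mm tall, standing upright on the base plate in the clamp's bore, its top 65 mm above the platform; origin at the centre of its underside. About 20 g, loose.
- vial_seat (a point): Where the centre of the vial's underside belongs: on the base plate in the middle of the bore.
- dropper_white: Dropper bottle, 31 mm wide, 72 mm tall, origin at its underside; bystander.
- dropper_blue: Dropper bottle, 31 mm wide, 70 mm tall, origin at its underside; bystander.
- bench_timer: Flat bench timer 56 x 66 x 18 mm, origin at its underside; bystander.

How it is judged (in metres and radians):
On the way, in this order (a step that is already met when the one before it is completed fails the run):
1. the swinging half is shut (within 0.035 rad) (value of joint clamp_swing below 0.035 rad), for 0.2 s.
2. the lock pin is fully home through the lugs (horizontal distance between lock_pin_mid and pin_hole below 0.004 m and z of lock_pin_mid in the frame of pin_hole below 0.002 m and angle between lock_pin_mid's own z axis and vertical below 0.12 rad and value of joint clamp_swing below 0.035 rad), for 0.2 s.
At the end, for the whole second after the job is handed in: Swinging half shut within 0.035 rad; lock pin upright (0.12 rad) in the lugs, within 4 mm of the hole axis, collar within 2.5 mm of the lug; vial standing (0.2 rad) within 8 mm of its seat; fingers still press each half with over 4 N (on the fixed one: its outer wall) (all of step 2 and angle between sample_vial's own z axis and vertical below 0.2 rad and distance between sample_vial and vial_seat below 0.008 m and contact force between the fingers and vial_clamp_c0 above 4 N and contact force between the fingers and clamp_swing above 4 N); the arm keeps its last pose, push and grip.
It fails at once if the vial is tipped over or lifted out (angle between sample_vial's own z axis and vertical above 0.5 rad or distance between sample_vial and vial_seat above 0.03 m).
It fails at once if the thick pin, a dropper bottle or the timer is moved by more than 20 mm (distance of any of thick_pin_mid, dropper_white, dropper_blue, bench_timer from where it was at the start of the episode above 0.02 m).
It also fails if it takes over 64 s, if anything falls off the work surface, if the arm or the gripper's body presses on something with over 40 N, if the wrist force passes 120 N, or if a joint passes its speed limit or range.

### The arm

A 7-joint arm with a two-finger parallel gripper is mounted at the origin on a cart in front of the work surface, level with it; the furniture and walls round the work are solid. World frame = base frame: x ahead of the robot, y to its left, z up, the work surface at z = 0. Lengths are in mm, angles in rad, forces in N, time in s.
With the tool pointing down it reaches from about 400 to 875 mm from the base axis. Payload 4.4 kg.
Tool frame: the origin (TCP) lies on the centre line of the jaws, within the pads' length; the fingertips stand 11 mm ahead of it and the grasp point (between the pads) lies 8 mm behind it (ctrl.tips_ahead is the distance from the TCP to the fingertips, in mm); z points along the fingers, y is the line along which they close (so a half turn about z gives the same grasp; the last joint's range is limited). The gripper opens to 85 mm and grips with 20 to 120 N. Pads are 22 mm wide; open, the fingers measure 114 mm over their backs; the gripper's body (76 mm by 85 mm) begins 54 mm behind the grasp point. The pads swing forward as they close: fully open they stand 13 mm farther back than shut.
Start: joints at [-1.35, 0.628, 0.038, 1.517, -0.027, 0.996, -0.02], TCP at [183.851, 623.471, 242.313] pointing down, gripper open.
Joint ranges: [-3.06, 3.06], [-0.37, 2.12], [-1.25, 1.32], [0.18, 2.47], [-1.1, 4.24], [0.23, 1.98], [-2.94, 2.94]. Speed limits (rad/s): [2.57, 2.57, 3.14, 3.14, 3.14, 3.14, 3.14].

### API

Orientations are given as [roll, pitch, yaw] about the fixed x, y, z axes, in that order (R = Rz(yaw) Ry(pitch) Rx(roll)).
In Python, from cell import ctrl, eyes, job gives the robot as it stands. The module is installed in compiled form; this text tells all that it offers.
- The arm moves only by the tool carry_out, never from a script. Its argument "moves" is a list of rows, each an object of numbers: "tx", "ty", "tz": the shift along the tool's x, y, z as a fraction of full scale; "twist": the turn about the tool's z as a fraction of full scale; "fingers": the opening, from 0 (shut) to 1 (fully open). In form: [{"tx": .., "ty": .., "tz": .., "twist": .., "fingers": ..}, ...]. A call has 1 to 12 rows; each row shifts and turns the commanded pose from where the row before left it, along the tool's axes as they then stand; what a row does not reach is not made up. Full scale, the value 1, is 0.3 m for a shift and pi rad for a turn. A row lasts 1/8 s, in which the tool goes at most 62.5 mm and 10.7 degrees, less where a joint would pass 70% of its speed; a pose out of reach is approached as far as the arm can. A call with a number of a shift or a turn outside -1 to 1 is refused whole. A call with a gripper value outside its range is refused whole. The fingers move at their own pace and stop on an object; the grip force is fixed at half the most. Time passes only in rows, so rows that do not move let the fingers close. It gives the time, the measured TCP pose, the force, the opening and the grip force at its end, in the units of the state.
- ctrl.read_state(): the state, without advancing time (a new reading comes with each control period).
- eyes.get_image(name): name is "scene" or "top" or "wrist"; returns a dict with "color" (480x640x3 uint8, blue, green, red), "fovy" (degrees; the focal length in pixels is half the picture's height over the tangent of half this angle, whatever the lens; pixels are square), "cx", "cy" (the principal point, pixels), "k1" (the pictures are not rectified: a ray, as slopes to the right and down, at radius r is drawn at 1 + k1 r^2 times it, then the intrinsics apply), "world_from_camera" (4x4, takes a point from camera to world coordinates). Camera axes: x right, y up, looking along -z (the intrinsics and any distortion apply to the point x, -y, -z); pixel columns grow to the right and rows downward; lengths in mm; the calibration is good to about 2 mm. A picture is of the moment at which its call begins. There is no depth.
- job.finish_job(): hands the job in; it is judged then, once.
The state is a dict: "clock": time; "qpos": joint angles; "qd": joint speeds; "tau": joint torques, N m; "eef_pos": TCP position; "tool_rot": TCP orientation; "force": force on the tool from outside, world axes, zero at the start; "torque": the same for the moment, N m; "width": finger opening in mm; "gripper_force": force on a finger pad.
Only numpy, scipy, OpenCV 4.12 (cv2) and the standard library are available. Lean on these libraries where they do the work, as an engineer would, in place of code of your own. Each camera call takes 0.05 s, during which the arm holds its last target. There are 200 camera calls.

## Working session

There is one attempt and no reset: what is moved stays moved. The work goes in short steps, Python scripts to look and compute and a tool call to move; the robot and the scene stay as the last step left them, time stands still between calls to the robot, and variables do not carry over. Pictures are saved under pics/ and viewed, at most 10 in all, crops included, and the job is handed in when it is done.

Besides the shell and the picture viewer there is one more tool, called after "Request:" by a JSON object that holds its "method" and its "body", one argument or row to a line. carry_out: Moves the arm, as the interface text tells. Its arguments: {"type":"object","properties":{"moves":{"type":"array","items":{"type":"object","properties":{"tx":{"type":"number","minimum":-1,"maximum":1},"ty":{"type":"number","minimum":-1,"maximum":1},"tz":{"type":"number","minimum":-1,"maximum":1},"twist":{"type":"number","minimum":-1,"maximum":1},"fingers":{"type":"number"}}}}},"required":["moves"]}

```bash
mkdir -p pics; cat > h.py <<'E'
import numpy as np, cv2
from cell import ctrl, eyes, job
def cam(n):
    d=eyes.get_image(n); f=240/np.tan(np.radians(d["fovy"])/2)
    return d,f
def ray(d,u,v):
    f=240/np.tan(np.radians(d["fovy"])/2)
    p=np.array([(u-d["cx"])/f,(v-d["cy"])/f]); q=p.copy()
    for _ in range(30): q=p/(1+d["k1"]*(q@q))
    T=np.array(d["world_from_camera"]); return T[:3,3],T[:3,:3]@np.array([q[0],-q[1],-1])
def at_z(d,u,v,z):
    o,r=ray(d,u,v); return o+r*(z-o[2])/r[2]
def proj(d,P):
    f=240/np.tan(np.radians(d["fovy"])/2)
    T=np.array(d["world_from_camera"]); c=T[:3,:3].T@(np.array(P)-T[:3,3]); s=np.array([c[0],-c[1]])/-c[2]
    s=s*(1+d["k1"]*(s@s)); return s*f+[d["cx"],d["cy"]]
E
python3 - <<'E'
from h import *
import pickle
for n in("top","scene"):
    d,f=cam(n); cv2.imwrite(f"pics/{n}0.png",d["color"]); pickle.dump(d,open(n+"0.pkl","wb"))
    print(n,f,d["cx"],d["cy"],d["k1"],np.round(d["world_from_camera"],3).tolist())
print(ctrl.read_state(),ctrl.tips_ahead)
E
```

```text
top 584.7420366111131 316.8375154613583 242.83524675019348 -0.15592382468134597 [[0.004, 0.993, -0.119, 435.379], [-1.0, 0.003, -0.013, -85.436], [-0.012, 0.119, 0.993, 1064.108], [0.0, 0.0, 0.0, 1.0]]
scene 597.0547957049837 313.58450224231433 249.0739490825233 -0.08947832222948852 [[0.887, 0.351, -0.3, 253.524], [-0.462, 0.674, -0.576, -622.07], [0.0, 0.65, 0.76, 753.098], [0.0, 0.0, 0.0, 1.0]]
{'clock': 0.1, 'qpos': array([-1.3497955 ,  0.62922028,  0.03845409,  1.51825531, -0.0270031 ,
        0.99629508, -0.01999985]), 'qd': array([ 0.00023044, -0.00115112,  0.00047725, -0.00270488, -0.00097307,
        0.00059504, -0.00123013]), 'tau': array([ 2.90041462e-03, -5.64521527e+01,  1.23059817e+00, -1.93970776e+01,
        1.13442406e-02,  5.47551666e-03, -1.95518055e-05]), 'eef_pos': array([183.69981431, 622.94944501, 241.5068746 ]), 'tool_rot': array([-3.13993287e+00,  1.74294742e-05,  2.85478304e+00]), 'force': array([ 0.16257642, -0.05620371,  0.25502706]), 'torque': array([ 0.02157553,  0.01512206, -0.03590715]), 'gripper_force': 0.0, 'width': 85.23317105419127} 11.0
```

View pics/top0.png

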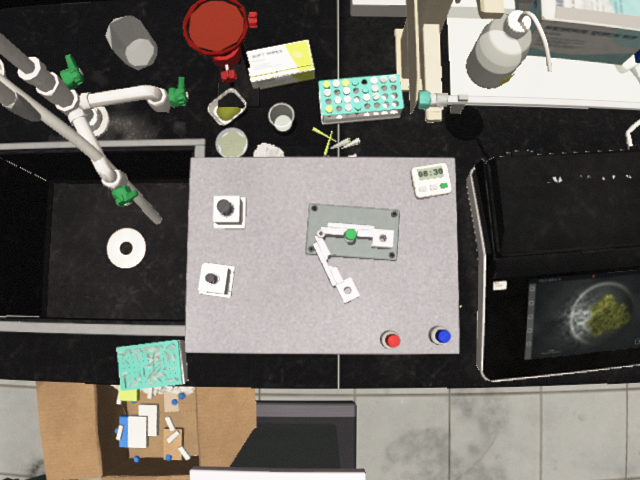

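View pics/scene0.png

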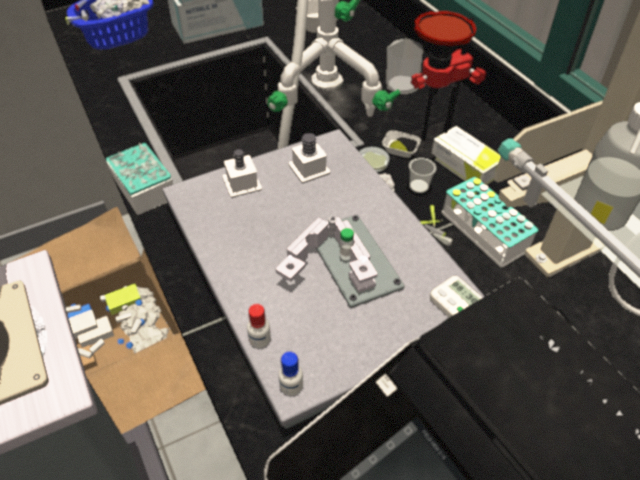

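Top view: clamp at about (350,235), hinge (321,234), fixed lug hole (382,238), open half's lug hole (347,290); stands at (228,210) and (216,280); droppers (391,340), (440,335); timer (431,180). I'll enlarge these next.

```bash
python3 - <<'E'
import cv2,numpy as np
a=cv2.imread("pics/top0.png")
c=cv2.resize(a[190:310,295:415],None,fx=5,fy=5,interpolation=cv2.INTER_CUBIC)
s=cv2.resize(a[185:305,190:230+30],None,fx=5,fy=5,interpolation=cv2.INTER_CUBIC)
cv2.imwrite("pics/cA.png",c);cv2.imwrite("pics/cB.png",s)
E
```

```text
(no output)
```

View pics/cA.png

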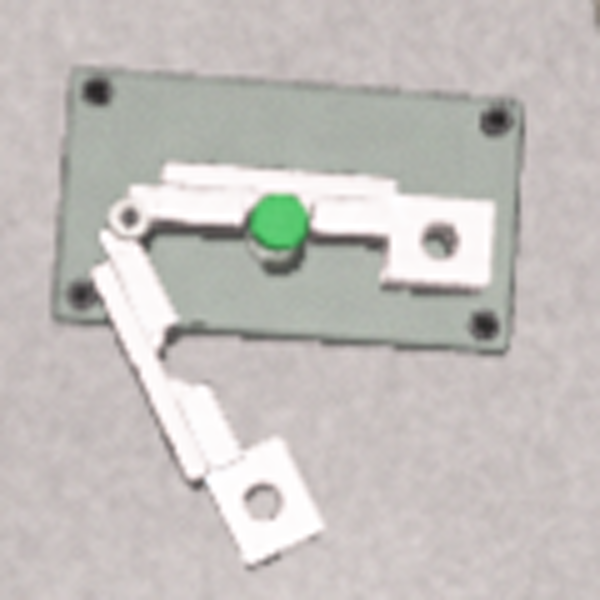

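View pics/cB.png

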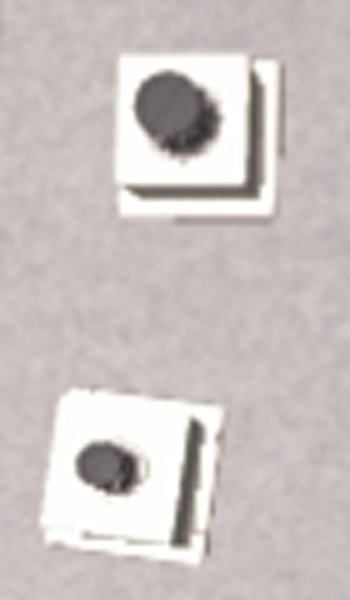

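```bash
python3 - <<'E'
from h import *
import pickle
d=pickle.load(open("top0.pkl","rb"))
A=lambda x,y,z:at_z(d,295+(x+.5)/5-.5,190+(y+.5)/5-.5,z)[:2]
B=lambda x,y,z:at_z(d,190+(x+.5)/5-.5,185+(y+.5)/5-.5,z)[:2]
cs=np.array([A(x,y,55) for x,y in((74,67),(524,100),(508,352),(53,322))])
print("plate",cs.round(1).tolist())
# fit: local corners (57,80),(57,-80),(-33,-80),(-33,80)
L=np.array([(57,80),(57,-80),(-33,-80),(-33,80)],float)
Lc=L-L.mean(0);C=cs-cs.mean(0);th=np.arctan2((Lc[:,0]*C[:,1]-Lc[:,1]*C[:,0]).sum(),(Lc*C).sum())
R=np.array([[np.cos(th),-np.sin(th)],[np.sin(th),np.cos(th)]]);t=cs.mean(0)-R@L.mean(0)
print("th",th,"org",t,"hinge",R@[0,55]+t,"hole",R@[0,-50]+t,"seat",R@[0,5]+t)
print("hinge m",A(128,216,89),"hole m",A(440,241,89),"swhole",A(265,502,79),"vial",A(278,221,110))
h=R@[0,55]+t; v=A(265,502,79)-h; print("angle",np.arctan2(v[1],v[0])-np.arctan2(*(R@[0,-1])[::-1]),np.hypot(*v))
print("lock knob",B(101,463,116),"thick knob",B(168,103,116))
print("stand top corners",[B(x,y,85).round(1).tolist() for x,y in((65,388),(187,404),(172,545),(45,527))])
for n,p in(("white(red)",(391,340,115)),("blue",(440,335,113)),("timer",(431,180,63))):print(n,at_z(d,*p))
E
```

```text
plate [[626.9, -59.0], [615.6, -216.9], [526.9, -210.1], [537.0, -52.2]]
th -0.06948802679439695 org [ 564.63855115 -133.74766986] hinge [568.45731769 -78.88040255] hole [ 561.16694521 -183.62700378] seat [ 564.98571174 -128.75973647]
hinge m [569.49763843 -78.39156117] hole m [ 561.28678035 -183.41448688] swhole [ 473.90552297 -124.74065804] vial [ 565.07170179 -127.94092461]
angle -1.0497099776638656 105.08665432879778
lock knob [492.1927092 101.6335114] thick knob [611.64498528  82.28373695]
stand top corners [[519.4, 120.7], [514.2, 78.8], [466.6, 83.0], [472.3, 126.4]]
white(red) [ 391.9673663  -193.28619898  115.        ]
blue [ 399.6041747  -273.41673977  113.        ]
timer [ 667.28103742 -272.57462999   63.        ]
```

```bash
cat > plan.py <<'E'
from h import *
import json
O=np.array([564.9,-133.6]); TH=-0.0695
RC=np.array([[np.cos(TH),-np.sin(TH)],[np.sin(TH),np.cos(TH)]])
W=lambda p:RC@np.array(p,float)+O           # clamp xy -> world xy
def rows(p0,yaw0,p1,yaw1,n,fingers,nt=None):
    "n equal rows from p0 to p1 (tool down)"
    p0,p1=np.array(p0,float),np.array(p1,float); out=[];y=yaw0;nt=nt or n
    for i in range(n):
        dx,dy,dz=(p1-p0)/n
        out.append(dict(tx=round((np.cos(y)*dx+np.sin(y)*dy)/300,3),ty=round((np.sin(y)*dx-np.cos(y)*dy)/300,3),tz=round(-dz/300,3),twist=round(-(yaw1-yaw0)/nt/np.pi if i<nt else 0,4),fingers=fingers))
        if i<nt:y+=(yaw1-yaw0)/nt
    print(json.dumps(out))
def state():
    s=ctrl.read_state();print({k:np.round(s[k],3).tolist() for k in("clock","eef_pos","tool_rot","force","width","gripper_force","qpos")});return s
def push(phi,gap=0,a=14.5,b=11,r=70):
    n=np.array([-np.cos(phi),np.sin(phi)]);u=np.array([-np.sin(phi),-np.cos(phi)])
    return W(np.array([0,55])+r*u+(20+a*np.cos(phi)+b*np.sin(phi)+gap)*n)
E
python3 - <<'E'
from plan import *
s=state()
rows(s["eef_pos"],s["tool_rot"][2],[480,-60,200],1.501,16,0,8)
for ph in(1.05,.9,.7,.5,.3,.15,0):print(ph,push(ph).round(1))
print(push(1.05,25))
E
```

```text
{'clock': 0.1, 'eef_pos': [183.7, 622.949, 241.507], 'tool_rot': [-3.14, 0.0, 2.855], 'force': [0.163, -0.056, 0.255], 'width': 85.233, 'gripper_force': 0.0, 'qpos': [-1.35, 0.629, 0.038, 1.518, -0.027, 0.996, -0.02]}
[{"tx": -0.099, "ty": -0.119, "tz": 0.009, "twist": 0.0539, "fingers": 0}, {"tx": -0.118, "ty": -0.101, "tz": 0.009, "twist": 0.0539, "fingers": 0}, {"tx": -0.133, "ty": -0.079, "tz": 0.009, "twist": 0.0539, "fingers": 0}, {"tx": -0.145, "ty": -0.056, "tz": 0.009, "twist": 0.0539, "fingers": 0}, {"tx": -0.152, "ty": -0.03, "tz": 0.009, "twist": 0.0539, "fingers": 0}, {"tx": -0.155, "ty": -0.004, "tz": 0.009, "twist": 0.0539, "fingers": 0}, {"tx": -0.154, "ty": 0.022, "tz": 0.009, "twist": 0.0539, "fingers": 0}, {"tx": -0.148, "ty": 0.047, "tz": 0.009, "twist": 0.0539, "fingers": 0}, {"tx": -0.138, "ty": 0.072, "tz": 0.009, "twist": 0, "fingers": 0}, {"tx": -0.138, "ty": 0.072, "tz": 0.009, "twist": 0, "fingers": 0}, {"tx": -0.138, "ty": 0.072, "tz": 0.009, "twist": 0, "fingers": 0}, {"tx": -0.138, "ty": 0.072, "tz": 0.009, "twist": 0, "fingers": 0}, {"tx": -0.138, "ty": 0.072, "tz": 0.009, "twist": 0, "fingers": 0}, {"tx": -0.138, "ty": 0.072, "tz": 0.009, "twist": 0, "fingers": 0}, {"tx": -0.138, "ty": 0.072, "tz": 0.009, "twist": 0, "fingers": 0}, {"tx": -0.138, "ty": 0.072, "tz": 0.009, "twist": 0, "fingers": 0}]
1.05 [489.7 -76.2]
0.9 [489.7 -87.3]
0.7 [ 492.6 -102.4]
0.5 [ 499.  -117.2]
0.3 [ 508.8 -130.6]
0.15 [ 518.4 -139.2]
0 [ 529.4 -146.2]
[478.79366418 -53.68851434]
```

Request:
{"method": "carry_out", "body": {
  "moves": [
    {"tx": -0.099,"ty": -0.119,"tz": 0.009,"twist": 0.054,"fingers": 0},
    {"tx": -0.118,"ty": -0.101,"tz": 0.009,"twist": 0.054,"fingers": 0},
    {"tx": -0.133,"ty": -0.079,"tz": 0.009,"twist": 0.054,"fingers": 0},
    {"tx": -0.145,"ty": -0.056,"tz": 0.009,"twist": 0.054,"fingers": 0},
    {"tx": -0.152,"ty": -0.03,"tz": 0.009,"twist": 0.054,"fingers": 0},
    {"tx": -0.155,"ty": -0.004,"tz": 0.009,"twist": 0.054,"fingers": 0},
    {"tx": -0.154,"ty": 0.022,"tz": 0.009,"twist": 0.054,"fingers": 0},
    {"tx": -0.148,"ty": 0.047,"tz": 0.009,"twist": 0.054,"fingers": 0},
    {"fingers": 0}
  ]
}}

```text
validation failed for argument at $.mo...
```

```bash
python3 - <<'E'
from plan import *
s=state()
rows(s["eef_pos"],s["tool_rot"][2],[477,-52,200],1.501,8,0,1)
E
```

```text
{'clock': 0.1, 'eef_pos': [183.7, 622.949, 241.507], 'tool_rot': [-3.14, 0.0, 2.855], 'force': [0.163, -0.056, 0.255], 'width': 85.233, 'gripper_force': 0.0, 'qpos': [-1.35, 0.629, 0.038, 1.518, -0.027, 0.996, -0.02]}
[{"tx": -0.197, "ty": -0.235, "tz": 0.017, "twist": 0.4309, "fingers": 0}, {"tx": -0.272, "ty": 0.142, "tz": 0.017, "twist": 0, "fingers": 0}, {"tx": -0.272, "ty": 0.142, "tz": 0.017, "twist": 0, "fingers": 0}, {"tx": -0.272, "ty": 0.142, "tz": 0.017, "twist": 0, "fingers": 0}, {"tx": -0.272, "ty": 0.142, "tz": 0.017, "twist": 0, "fingers": 0}, {"tx": -0.272, "ty": 0.142, "tz": 0.017, "twist": 0, "fingers": 0}, {"tx": -0.272, "ty": 0.142, "tz": 0.017, "twist": 0, "fingers": 0}, {"tx": -0.272, "ty": 0.142, "tz": 0.017, "twist": 0, "fingers": 0}]
```

Request:
{"method": "carry_out", "body": {
  "moves": [
    {"tx": -0.099,"ty": -0.119,"tz": 0.009,"twist": 0.054,"fingers": 0},
    {"tx": -0.118,"ty": -0.101,"tz": 0.009,"twist": 0.054,"fingers": 0},
    {"tx": -0.133,"ty": -0.079,"tz": 0.009,"twist": 0.054,"fingers": 0},
    {"tx": -0.145,"ty": -0.056,"tz": 0.009,"twist": 0.054,"fingers": 0},
    {"tx": -0.152,"ty": -0.03,"tz": 0.009,"twist": 0.054,"fingers": 0},
    {"tx": -0.155,"ty": -0.004,"tz": 0.009,"twist": 0.054,"fingers": 0},
    {"tx": -0.154,"ty": 0.022,"tz": 0.009,"twist": 0.054,"fingers": 0},
    {"tx": -0.148,"ty": 0.047,"tz": 0.009,"twist": 0.054,"fingers": 0},
    {"tx": 0,"ty": 0,"tz": 0,"twist": 0,"fingers": 0}
  ]
}}

```text
clock: 1.23
eef_pos: [332.3, 278.2, 220.6]
tool_rot: [-3.141, 0.002, 1.491]
force: [-0.7, 0.3, -0.8]
width: 0.3
gripper_force: 0.0
```

```bash
python3 - <<'E'
from plan import *
s=state()
rows(s["eef_pos"],s["tool_rot"][2],[477,-52,200],1.501,8,0,1)
E
```

```text
{'clock': 1.225, 'eef_pos': [332.331, 278.17, 220.596], 'tool_rot': [-3.141, 0.002, 1.491], 'force': [-0.702, 0.28, -0.773], 'width': 0.327, 'gripper_force': 0.0, 'qpos': [-1.082, 0.387, 0.432, 2.123, -0.251, 0.681, -0.562]}
[{"tx": -0.132, "ty": 0.071, "tz": 0.009, "twist": -0.0033, "fingers": 0}, {"tx": -0.133, "ty": 0.07, "tz": 0.009, "twist": 0, "fingers": 0}, {"tx": -0.133, "ty": 0.07, "tz": 0.009, "twist": 0, "fingers": 0}, {"tx": -0.133, "ty": 0.07, "tz": 0.009, "twist": 0, "fingers": 0}, {"tx": -0.133, "ty": 0.07, "tz": 0.009, "twist": 0, "fingers": 0}, {"tx": -0.133, "ty": 0.07, "tz": 0.009, "twist": 0, "fingers": 0}, {"tx": -0.133, "ty": 0.07, "tz": 0.009, "twist": 0, "fingers": 0}, {"tx": -0.133, "ty": 0.07, "tz": 0.009, "twist": 0, "fingers": 0}]
```

Request:
{"method": "carry_out", "body": {
  "moves": [
    {"tx": -0.132,"ty": 0.071,"tz": 0.009,"twist": -0.003,"fingers": 0},
    {"tx": -0.133,"ty": 0.07,"tz": 0.009,"twist": 0,"fingers": 0},
    {"tx": -0.133,"ty": 0.07,"tz": 0.009,"twist": 0,"fingers": 0},
    {"tx": -0.133,"ty": 0.07,"tz": 0.009,"twist": 0,"fingers": 0},
    {"tx": -0.133,"ty": 0.07,"tz": 0.009,"twist": 0,"fingers": 0},
    {"tx": -0.133,"ty": 0.07,"tz": 0.009,"twist": 0,"fingers": 0},
    {"tx": -0.133,"ty": 0.07,"tz": 0.009,"twist": 0,"fingers": 0},
    {"tx": -0.133,"ty": 0.07,"tz": 0.009,"twist": 0,"fingers": 0},
    {"tx": 0,"ty": 0,"tz": 0.1,"twist": 0,"fingers": 0},
    {"tx": 0,"ty": 0,"tz": 0.1,"twist": 0,"fingers": 0},
    {"tx": 0,"ty": 0,"tz": 0,"twist": 0,"fingers": 0}
  ]
}}

```text
clock: 2.6
eef_pos: [477.5, -46.4, 137.4]
tool_rot: [-3.137, -0.001, 1.509]
force: [-0.8, 0.6, 1.2]
width: 0.2
gripper_force: 0.0
```

```bash
python3 - <<'E'
from plan import *
s=state(); p=s["eef_pos"]; y=s["tool_rot"][2]
q=[*push(1.05,25),74]
rows(p,y,q,1.501,3,0,1); p=q
for ph,n in((1.05,2),(.9,1),(.7,1),(.5,1),(.3,1),(.15,1),(.04,1)):
    q=[*push(ph),74]; rows(p,1.501,q,1.501,n,0); p=q
E
```

```text
{'clock': 2.6, 'eef_pos': [477.478, -46.38, 137.404], 'tool_rot': [-3.137, -0.001, 1.509], 'force': [-0.816, 0.562, 1.2], 'width': 0.173, 'gripper_force': 0.0, 'qpos': [-0.182, 0.58, 0.322, 2.086, -0.35, 0.531, 0.335]}
[{"tx": -0.008, "ty": 0.002, "tz": 0.07, "twist": 0.0025, "fingers": 0}, {"tx": -0.008, "ty": 0.002, "tz": 0.07, "twist": 0, "fingers": 0}, {"tx": -0.008, "ty": 0.002, "tz": 0.07, "twist": 0, "fingers": 0}]
[{"tx": -0.036, "ty": 0.021, "tz": -0.0, "twist": -0.0, "fingers": 0}, {"tx": -0.036, "ty": 0.021, "tz": -0.0, "twist": -0.0, "fingers": 0}]
[{"tx": -0.037, "ty": 0.003, "tz": -0.0, "twist": -0.0, "fingers": 0}]
[{"tx": -0.05, "ty": 0.013, "tz": -0.0, "twist": -0.0, "fingers": 0}]
[{"tx": -0.048, "ty": 0.025, "tz": -0.0, "twist": -0.0, "fingers": 0}]
[{"tx": -0.042, "ty": 0.036, "tz": -0.0, "twist": -0.0, "fingers": 0}]
[{"tx": -0.026, "ty": 0.034, "tz": -0.0, "twist": -0.0, "fingers": 0}]
[{"tx": -0.016, "ty": 0.028, "tz": -0.0, "twist": -0.0, "fingers": 0}]
```

Request:
{"method": "carry_out", "body": {
  "moves": [
    {"tx": -0.008,"ty": 0.002,"tz": 0.07,"twist": 0.002,"fingers": 0},
    {"tx": -0.008,"ty": 0.002,"tz": 0.07,"twist": 0,"fingers": 0},
    {"tx": -0.008,"ty": 0.002,"tz": 0.07,"twist": 0,"fingers": 0},
    {"tx": 0,"ty": 0,"tz": 0,"twist": 0,"fingers": 0},
    {"tx": -0.036,"ty": 0.021,"tz": 0,"twist": 0,"fingers": 0},
    {"tx": -0.036,"ty": 0.021,"tz": 0,"twist": 0,"fingers": 0},
    {"tx": -0.037,"ty": 0.003,"tz": 0,"twist": 0,"fingers": 0},
    {"tx": -0.025,"ty": 0.007,"tz": 0,"twist": 0,"fingers": 0},
    {"tx": -0.025,"ty": 0.006,"tz": 0,"twist": 0,"fingers": 0},
    {"tx": -0.024,"ty": 0.012,"tz": 0,"twist": 0,"fingers": 0},
    {"tx": -0.024,"ty": 0.013,"tz": 0,"twist": 0,"fingers": 0},
    {"tx": 0,"ty": 0,"tz": 0,"twist": 0,"fingers": 0}
  ]
}}

```text
clock: 4.1
eef_pos: [501.0, -119.8, 76.1]
tool_rot: [3.141, 0.001, 1.499]
force: [1.0, -0.7, 0.5]
width: -0.1
gripper_force: 0.0
```

```bash
python3 - <<'E'
from plan import *
s=state(); p=s["eef_pos"]
print(push(.5))
d,_=cam("top"); cv2.imwrite("pics/t1.png",cv2.resize(d["color"][170:320,270:470],None,fx=3,fy=3,interpolation=cv2.INTER_CUBIC))
E
```

```text
{'clock': 4.1, 'eef_pos': [500.991, -119.843, 76.106], 'tool_rot': [3.141, 0.001, 1.499], 'force': [0.968, -0.676, 0.496], 'width': -0.124, 'gripper_force': 0.0, 'qpos': [0.021, 0.714, 0.24, 2.032, -0.376, 0.436, 0.476]}
[ 498.97332065 -117.19544702]
```

View pics/t1.png

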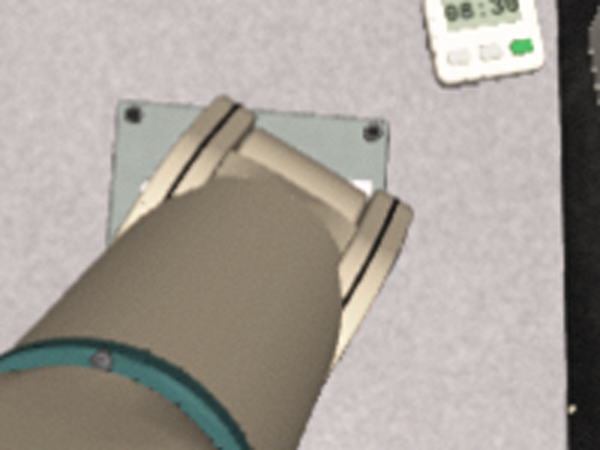

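The arm hides the clamp in this view, so I'll judge the push by force and check once clear.

Request:
{"method": "carry_out", "body": {
  "moves": [
    {"tx": -0.016,"ty": 0.014,"tz": 0,"twist": 0,"fingers": 0},
    {"tx": -0.016,"ty": 0.014,"tz": 0,"twist": 0,"fingers": 0},
    {"tx": -0.012,"ty": 0.017,"tz": 0,"twist": 0,"fingers": 0},
    {"tx": -0.012,"ty": 0.017,"tz": 0,"twist": 0,"fingers": 0},
    {"tx": -0.008,"ty": 0.014,"tz": 0,"twist": 0,"fingers": 0},
    {"tx": -0.006,"ty": 0.014,"tz": 0,"twist": 0,"fingers": 0},
    {"tx": 0,"ty": 0,"tz": 0,"twist": 0,"fingers": 0}
  ]
}}

```text
clock: 5.03
eef_pos: [526.7, -141.9, 76.2]
tool_rot: [3.14, 0.001, 1.501]
force: [0.3, 0.2, 0.3]
width: 0.1
gripper_force: 0.0
```

```bash
python3 - <<'E'
from plan import *
s=state(); print(RC.T@(s["eef_pos"][:2]-O), push(0))
d,_=cam("wrist"); cv2.imwrite("pics/w1.png",d["color"])
E
```

```text
{'clock': 5.025, 'eef_pos': [526.734, -141.878, 76.167], 'tool_rot': [3.14, 0.001, 1.501], 'force': [0.263, 0.232, 0.3], 'width': 0.055, 'gripper_force': 0.001, 'qpos': [0.049, 0.741, 0.251, 1.95, -0.361, 0.493, 0.487]}
[-37.49876316 -10.90832841] [ 529.44162733 -146.16796753]
```

View pics/w1.png

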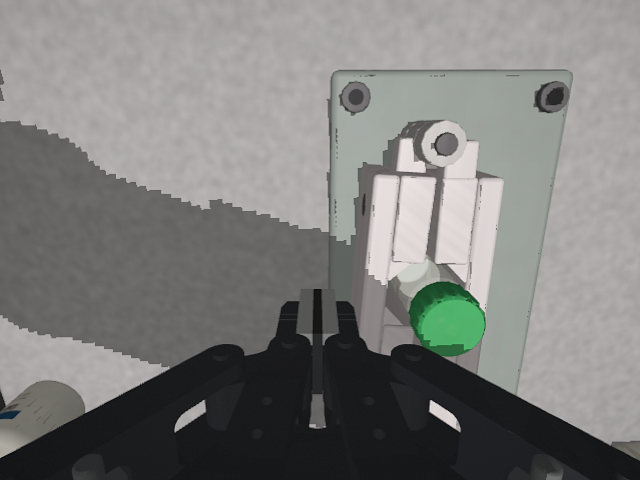

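Wrist view: the half is almost shut, with a small wedge gap left near (420,220); the closed fingertips are at (318,310) against the outer face. Push on until the force rises.

Request:
{"method": "carry_out", "body": {
  "moves": [
    {"tx": -0.004,"ty": 0.01,"tz": 0,"twist": 0,"fingers": 0},
    {"tx": 0,"ty": 0.006,"tz": 0,"twist": 0,"fingers": 0},
    {"tx": 0,"ty": 0.006,"tz": 0,"twist": 0,"fingers": 0},
    {"tx": 0,"ty": 0,"tz": 0,"twist": 0,"fingers": 0}
  ]
}}

```text
clock: 5.58
eef_pos: [530.8, -143.3, 76.0]
tool_rot: [-3.138, -0.0, 1.5]
force: [-4.3, -0.3, 3.1]
width: 0.2
gripper_force: 2.5
```

Request:
{"method": "carry_out", "body": {
  "moves": [
    {"tx": 0,"ty": 0.006,"tz": 0,"twist": 0,"fingers": 0},
    {"tx": 0,"ty": 0.006,"tz": 0,"twist": 0,"fingers": 0},
    {"tx": 0,"ty": 0,"tz": 0,"twist": 0,"fingers": 0},
    {"tx": 0,"ty": 0,"tz": 0,"twist": 0,"fingers": 0}
  ]
}}

```text
clock: 6.08
eef_pos: [530.9, -143.3, 75.7]
tool_rot: [-3.132, -0.001, 1.499]
force: [-11.9, 0.0, 8.3]
width: 0.0
gripper_force: 5.8
```

Request:
{"method": "carry_out", "body": {
  "moves": [
    {"tx": 0,"ty": -0.06,"tz": 0,"twist": 0,"fingers": 0},
    {"tx": 0,"ty": -0.05,"tz": -0.05,"twist": 0,"fingers": 0},
    {"tx": 0,"ty": 0,"tz": -0.2,"twist": 0,"fingers": 0.5},
    {"tx": 0.15,"ty": 0,"tz": -0.15,"twist": 0,"fingers": 0.5},
    {"tx": 0.2,"ty": 0,"tz": 0,"twist": 0,"fingers": 0.5},
    {"tx": 0.2,"ty": 0,"tz": 0,"twist": 0,"fingers": 0.5},
    {"tx": 0.1,"ty": 0,"tz": 0,"twist": 0,"fingers": 0.5},
    {"tx": 0,"ty": 0,"tz": 0,"twist": 0,"fingers": 0.5}
  ]
}}

```text
clock: 7.08
eef_pos: [517.5, 56.5, 195.4]
tool_rot: [3.14, -0.002, 1.507]
force: [-0.5, -0.3, 0.1]
width: 42.4
gripper_force: 0.0
```

```bash
python3 - <<'E'
from plan import *
s=state()
for n in("top","wrist","scene"):
    d,_=cam(n); cv2.imwrite(f"pics/{n}2.png",d["color"])
    import pickle; pickle.dump(d,open(n+"2.pkl","wb"))
    for q in((492,101.6,116),(561,-183.5,89)): print(n,proj(d,q))
a=cv2.imread("pics/top2.png")[170:290,290:430];b=cv2.imread("pics/wrist2.png");c=cv2.imread("pics/scene2.png")[130:310,200:420]
a=cv2.resize(a,(400,343),interpolation=2);c=cv2.resize(c,(400,327),interpolation=2)
b=cv2.resize(b,(800,600)) 
cv2.imwrite("pics/m2.png",np.hstack([a[:327],c])); 
E
```

```text
{'clock': 7.075, 'eef_pos': [517.479, 56.467, 195.351], 'tool_rot': [3.14, -0.002, 1.507], 'force': [-0.478, -0.301, 0.073], 'width': 42.441, 'gripper_force': 0.0, 'qpos': [-0.42, 0.534, 0.381, 1.936, -0.292, 0.723, 0.07]}
top [209.81759984 277.31785819]
top [382.65233876 237.96920609]
wrist [263.73698258 175.48714395]
wrist [389.73241828 516.15497995]
scene [238.55961508 152.70168762]
scene [362.83058256 268.66955553]
```

View pics/m2.png

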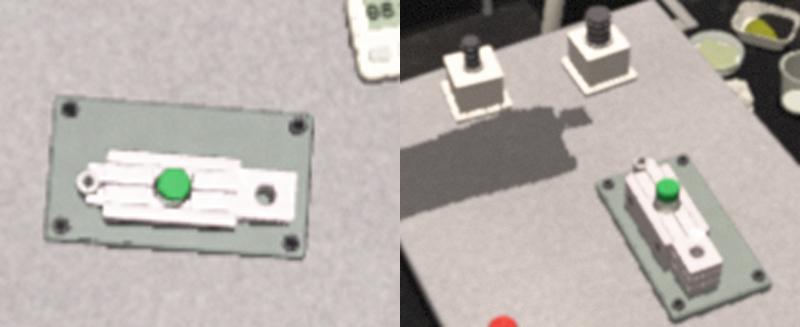

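View pics/wrist2.png

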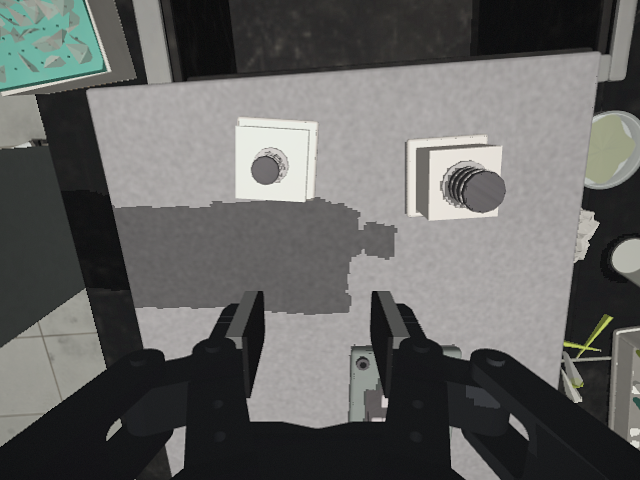

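Clamp is shut (hole at top px (382.7,238.1)), vial standing. In the wrist view the lock knob top is at (265,170), against a predicted (264,175).

```bash
python3 - <<'E'
from plan import *
import pickle
d=pickle.load(open("wrist2.pkl","rb")); print("knob wrist",at_z(d,265,170,116))
print("stand wrist",np.mean([at_z(d,u,v,85) for u,v in((236,125),(310,130),(307,201),(235,196))],0))
g=cv2.cvtColor(d["color"],cv2.COLOR_BGR2GRAY); m=np.zeros_like(g); m[150:190,250:282]=(g[150:190,250:282]<125)
n,l,st,c=cv2.connectedComponentsWithStats(m); print(st,c)
rows(ctrl.read_state()["eef_pos"],1.507,[492.7,102.5,150],1.501,2,.5,1)
E
```

```text
knob wrist [492.99966373 104.49272516 116.        ]
stand wrist [493.4263425  104.60910285  85.        ]
[[     0      0    640    480 306538]
 [   269    151      1      1      1]
 [   267    152      1      1      1]
 [   251    154     31     31    653]
 [   270    155      2      1      2]
 [   278    158      3      2      5]] [[319.61674572 239.65126999]
 [269.         151.        ]
 [267.         152.        ]
 [265.31240429 169.63859112]
 [270.5        155.        ]
 [279.2        158.4       ]]
[{"tx": 0.082, "ty": -0.046, "tz": 0.076, "twist": 0.0019, "fingers": 0.5}, {"tx": 0.082, "ty": -0.046, "tz": 0.076, "twist": 0, "fingers": 0.5}]
```

Request:
{"method": "carry_out", "body": {
  "moves": [
    {"tx": 0.084,"ty": -0.046,"tz": 0.076,"twist": 0.002,"fingers": 0.5},
    {"tx": 0.084,"ty": -0.046,"tz": 0.076,"twist": 0,"fingers": 0.5},
    {"tx": 0,"ty": 0,"tz": 0.0,"twist": 0,"fingers": 0.5}
  ]
}}

```text
clock: 7.6
eef_pos: [491.1, 105.4, 148.4]
tool_rot: [-3.138, 0.001, 1.495]
force: [0.1, -0.1, 0.1]
width: 42.3
gripper_force: 0.0
```

```bash
python3 - <<'E'
from plan import *
s=state(); d,_=cam("wrist"); print(proj(d,(493,103.5,116)))
cv2.imwrite("pics/w3.png",d["color"])
rows(s["eef_pos"],s["tool_rot"][2],[493,103.5,103],1.501,3,.5,1)
E
```

```text
{'clock': 7.6, 'eef_pos': [491.095, 105.372, 148.357], 'tool_rot': [-3.138, 0.001, 1.495], 'force': [0.071, -0.101, 0.082], 'width': 42.285, 'gripper_force': 0.0, 'qpos': [-0.501, 0.587, 0.346, 2.02, -0.344, 0.594, 0.005]}
[320.93694782 292.12010505]
[{"tx": -0.002, "ty": 0.002, "tz": 0.05, "twist": -0.0018, "fingers": 0.5}, {"tx": -0.002, "ty": 0.002, "tz": 0.05, "twist": 0, "fingers": 0.5}, {"tx": -0.002, "ty": 0.002, "tz": 0.05, "twist": 0, "fingers": 0.5}]
```

View pics/w3.png

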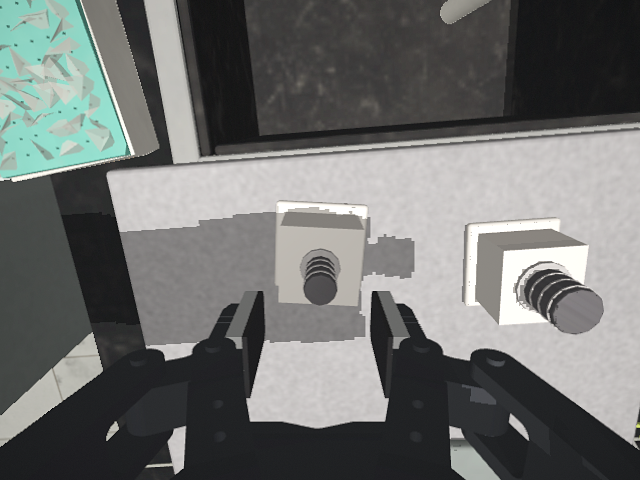

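Wrist view: lock knob top at (320,289) centred between the fingers, about 1 mm further out than predicted, so pin y is about 104.3. Descend and grip.

Request:
{"method": "carry_out", "body": {
  "moves": [
    {"tx": -0.001,"ty": 0.002,"tz": 0.05,"twist": -0.002,"fingers": 0.5},
    {"tx": -0.001,"ty": 0.002,"tz": 0.05,"twist": 0,"fingers": 0.5},
    {"tx": -0.001,"ty": 0.002,"tz": 0.05,"twist": 0,"fingers": 0.5},
    {"tx": 0,"ty": 0,"tz": 0,"twist": 0,"fingers": 0.5},
    {"tx": 0,"ty": 0,"tz": 0,"twist": 0,"fingers": 0},
    {"tx": 0,"ty": 0,"tz": 0,"twist": 0,"fingers": 0},
    {"tx": 0,"ty": 0,"tz": 0,"twist": 0,"fingers": 0},
    {"tx": 0,"ty": 0,"tz": 0,"twist": 0,"fingers": 0}
  ]
}}

```text
clock: 8.65
eef_pos: [493.9, 104.1, 105.0]
tool_rot: [-3.14, -0.0, 1.501]
force: [-4.3, 0.2, 6.1]
width: 13.6
gripper_force: 58.8
```

Request:
{"method": "carry_out", "body": {
  "moves": [
    {"tx": 0,"ty": 0,"tz": -0.05,"twist": 0,"fingers": 0},
    {"tx": 0,"ty": 0,"tz": -0.1,"twist": 0,"fingers": 0},
    {"tx": 0,"ty": 0,"tz": -0.12,"twist": 0,"fingers": 0},
    {"tx": 0,"ty": 0,"tz": 0,"twist": 0,"fingers": 0}
  ]
}}

```text
clock: 9.15
eef_pos: [497.5, 104.4, 188.9]
tool_rot: [3.134, -0.002, 1.501]
force: [-0.4, 0.3, -0.5]
width: 13.9
gripper_force: 58.6
```

```bash
python3 - <<'E'
from plan import *
s=state()
t=[*W([0,-50]),188]; print(t)
rows(s["eef_pos"],s["tool_rot"][2],t,1.501,9,0,1)
E
```

```text
{'clock': 9.15, 'eef_pos': [497.55, 104.391, 188.914], 'tool_rot': [3.134, -0.002, 1.501], 'force': [-0.436, 0.266, -0.528], 'width': 13.875, 'gripper_force': 58.592, 'qpos': [-0.529, 0.527, 0.389, 1.98, -0.308, 0.683, -0.017]}
[np.float64(561.4277968442334), np.float64(-183.47929234908094), 188]
[{"tx": -0.105, "ty": 0.031, "tz": 0.0, "twist": -0.0001, "fingers": 0}, {"tx": -0.105, "ty": 0.031, "tz": 0.0, "twist": 0, "fingers": 0}, {"tx": -0.105, "ty": 0.031, "tz": 0.0, "twist": 0, "fingers": 0}, {"tx": -0.105, "ty": 0.031, "tz": 0.0, "twist": 0, "fingers": 0}, {"tx": -0.105, "ty": 0.031, "tz": 0.0, "twist": 0, "fingers": 0}, {"tx": -0.105, "ty": 0.031, "tz": 0.0, "twist": 0, "fingers": 0}, {"tx": -0.105, "ty": 0.031, "tz": 0.0, "twist": 0, "fingers": 0}, {"tx": -0.105, "ty": 0.031, "tz": 0.0, "twist": 0, "fingers": 0}, {"tx": -0.105, "ty": 0.031, "tz": 0.0, "twist": 0, "fingers": 0}]
```

Request:
{"method": "carry_out", "body": {
  "moves": [
    {"tx": -0.105,"ty": 0.031,"tz": 0,"twist": 0,"fingers": 0},
    {"tx": -0.105,"ty": 0.031,"tz": 0,"twist": 0,"fingers": 0},
    {"tx": -0.105,"ty": 0.031,"tz": 0,"twist": 0,"fingers": 0},
    {"tx": -0.105,"ty": 0.031,"tz": 0,"twist": 0,"fingers": 0},
    {"tx": -0.105,"ty": 0.031,"tz": 0,"twist": 0,"fingers": 0},
    {"tx": -0.105,"ty": 0.031,"tz": 0,"twist": 0,"fingers": 0},
    {"tx": -0.105,"ty": 0.031,"tz": 0,"twist": 0,"fingers": 0},
    {"tx": -0.105,"ty": 0.031,"tz": 0,"twist": 0,"fingers": 0},
    {"tx": -0.105,"ty": 0.031,"tz": 0,"twist": 0,"fingers": 0},
    {"tx": 0,"ty": 0,"tz": 0,"twist": 0,"fingers": 0},
    {"tx": 0,"ty": 0,"tz": 0,"twist": 0,"fingers": 0}
  ]
}}

```text
clock: 10.52
eef_pos: [558.0, -183.7, 185.1]
tool_rot: [-3.141, -0.001, 1.501]
force: [-0.4, -0.5, -1.1]
width: 14.0
gripper_force: 58.6
```

```bash
python3 - <<'E'
from plan import *
s=state()
d,_=cam("scene"); e,_=cam("wrist")
x,y,z=s["eef_pos"]
for h in(-20.5+1,-20.5-31.5): print("pred pin collar/tip",proj(d,(x,y,z+h)),proj(e,(x,y,z+h)))
print("hole",proj(d,(561.3,-183.5,89)),proj(e,(561.3,-183.5,89)))
a=d["color"][190:300,290:430]; b=e["color"][220:440,220:420]
cv2.imwrite("pics/m4.png",np.hstack([cv2.resize(a,(500,393),interpolation=2),cv2.resize(b,(300,330),interpolation=2)[:, :].copy() if 0 else cv2.copyMakeBorder(cv2.resize(b,(300,330),interpolation=2),0,63,0,0,cv2.BORDER_CONSTANT)]))
cv2.imwrite("pics/s4.png",d["color"]);cv2.imwrite("pics/w4.png",e["color"])
E
```

```text
{'clock': 10.525, 'eef_pos': [558.04, -183.74, 185.128], 'tool_rot': [-3.141, -0.001, 1.501], 'force': [-0.393, -0.522, -1.1], 'width': 13.986, 'gripper_force': 58.614, 'qpos': [0.05, 0.632, 0.351, 1.762, -0.288, 0.8, 0.472]}
pred pin collar/tip [364.62828423 233.46666083] [316.17547945 302.17539164]
pred pin collar/tip [363.08503251 249.39444317] [316.34241326 273.94512634]
hole [363.01197386 268.59348889] [321.72037037 246.67883392]
```

View pics/m4.png

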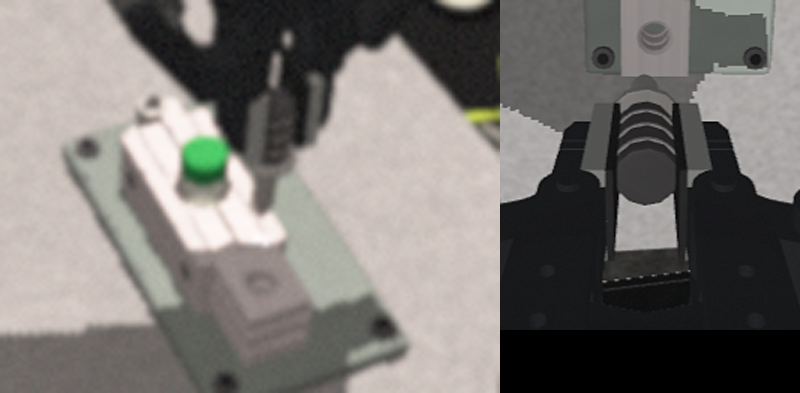

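Montage: scene tip at (363.6,249.1) and hole at (363.4,268.7), both matching prediction. Wrist view agrees within about 2 mm. Align and descend.

Request:
{"method": "carry_out", "body": {
  "moves": [
    {"tx": 0.002,"ty": 0.012,"tz": 0.05,"twist": 0,"fingers": 0},
    {"tx": 0,"ty": 0,"tz": 0.05,"twist": 0,"fingers": 0},
    {"tx": 0,"ty": 0,"tz": 0.02,"twist": 0,"fingers": 0},
    {"tx": 0,"ty": 0,"tz": 0,"twist": 0,"fingers": 0}
  ]
}}

```text
clock: 11.12
eef_pos: [561.4, -184.1, 148.8]
tool_rot: [-3.14, -0.0, 1.501]
force: [0.2, 0.4, -0.5]
width: 13.7
gripper_force: 58.6
```

```bash
python3 - <<'E'
from plan import *
s=state();rows(s["eef_pos"],s["tool_rot"][2],[561.6,-183,135],1.501,2,0,1)
E
```

```text
{'clock': 11.125, 'eef_pos': [561.376, -184.116, 148.766], 'tool_rot': [-3.14, -0.0, 1.501], 'force': [0.16, 0.421, -0.539], 'width': 13.657, 'gripper_force': 58.62, 'qpos': [0.064, 0.684, 0.329, 1.782, -0.311, 0.729, 0.489]}
[{"tx": 0.002, "ty": 0.0, "tz": 0.023, "twist": -0.0001, "fingers": 0}, {"tx": 0.002, "ty": 0.0, "tz": 0.023, "twist": 0, "fingers": 0}]
```

Request:
{"method": "carry_out", "body": {
  "moves": [
    {"tx": 0.002,"ty": 0,"tz": 0.015,"twist": 0,"fingers": 0},
    {"tx": 0.001,"ty": 0,"tz": 0.015,"twist": 0,"fingers": 0},
    {"tx": 0,"ty": 0,"tz": 0.015,"twist": 0,"fingers": 0},
    {"tx": 0,"ty": 0,"tz": 0,"twist": 0,"fingers": 0}
  ]
}}

```text
clock: 11.62
eef_pos: [561.7, -183.2, 135.8]
tool_rot: [-3.141, -0.0, 1.501]
force: [-0.2, -0.6, -0.5]
width: 13.8
gripper_force: 58.6
```

Tip is about 6 mm into the hole without force. Continue.

Request:
{"method": "carry_out", "body": {
  "moves": [
    {"tx": 0,"ty": 0,"tz": 0.015,"twist": 0,"fingers": 0},
    {"tx": 0,"ty": 0,"tz": 0.015,"twist": 0,"fingers": 0},
    {"tx": 0,"ty": 0,"tz": 0,"twist": 0,"fingers": 0}
  ]
}}

```text
clock: 12.0
eef_pos: [561.6, -183.3, 126.7]
tool_rot: [-3.141, -0.0, 1.501]
force: [-0.2, 1.1, -0.8]
width: 13.4
gripper_force: 58.6
```

Request:
{"method": "carry_out", "body": {
  "moves": [
    {"tx": 0,"ty": 0,"tz": 0.015,"twist": 0,"fingers": 0},
    {"tx": 0,"ty": 0,"tz": 0.015,"twist": 0,"fingers": 0},
    {"tx": 0,"ty": 0,"tz": 0,"twist": 0,"fingers": 0}
  ]
}}

```text
clock: 12.38
eef_pos: [561.6, -183.3, 117.7]
tool_rot: [-3.141, -0.0, 1.501]
force: [0.2, 0.5, -0.9]
width: 13.8
gripper_force: 58.6
```

Request:
{"method": "carry_out", "body": {
  "moves": [
    {"tx": 0,"ty": 0,"tz": 0.015,"twist": 0,"fingers": 0},
    {"tx": 0,"ty": 0,"tz": 0.01,"twist": 0,"fingers": 0},
    {"tx": 0,"ty": 0,"tz": 0.007,"twist": 0,"fingers": 0},
    {"tx": 0,"ty": 0,"tz": 0,"twist": 0,"fingers": 0},
    {"tx": 0,"ty": 0,"tz": 0,"twist": 0,"fingers": 0}
  ]
}}

```text
clock: 13.0
eef_pos: [561.9, -183.3, 109.1]
tool_rot: [-3.142, -0.0, 1.501]
force: [-1.9, 0.4, 5.6]
width: 13.4
gripper_force: 59.6
```

Request:
{"method": "carry_out", "body": {
  "moves": [
    {"tx": 0,"ty": 0,"tz": 0.006,"twist": 0,"fingers": 0},
    {"tx": 0,"ty": 0,"tz": 0,"twist": 0,"fingers": 0},
    {"tx": 0,"ty": 0,"tz": 0,"twist": 0,"fingers": 0}
  ]
}}

```text
clock: 13.38
eef_pos: [561.9, -183.4, 108.9]
tool_rot: [3.141, -0.001, 1.501]
force: [-6.1, 1.6, 18.6]
width: 13.8
gripper_force: 61.1
```

Request:
{"method": "carry_out", "body": {
  "moves": [
    {"tx": 0,"ty": 0,"tz": -0.006,"twist": 0,"fingers": 0.6},
    {"tx": 0,"ty": 0,"tz": 0,"twist": 0,"fingers": 0.6},
    {"tx": 0,"ty": 0,"tz": 0,"twist": 0,"fingers": 0.6},
    {"tx": 0,"ty": 0,"tz": -0.1,"twist": 0,"fingers": 1},
    {"tx": 0,"ty": 0,"tz": -0.15,"twist": 0,"fingers": 1},
    {"tx": 0,"ty": 0,"tz": 0,"twist": 0,"fingers": 1}
  ]
}}

```text
clock: 14.12
eef_pos: [564.2, -184.5, 186.6]
tool_rot: [3.135, 0.002, 1.501]
force: [1.0, 0.2, -1.0]
width: 85.1
gripper_force: 0.0
```

```bash
python3 - <<'E'
from plan import *
s=state()
t=[*W([0,-3]),150]; print(t)
rows(s["eef_pos"],s["tool_rot"][2],t,1.501,2,1,1)
d,_=cam("wrist"); e,_=cam("scene")
# collar/pin check without a view: compare with prediction
print(proj(e,(561.5,-183.3,120)),proj(d,(561.5,-183.3,120)))
for im,(u,v),r in((e,proj(e,(561.5,-183.3,106)),14),(d,proj(d,(561.5,-183.3,120)),35)):
    g=cv2.cvtColor(im["color"],cv2.COLOR_BGR2GRAY);u,v=int(u),int(v)
    q=(g[v-r:v+r,u-r:u+r]<115).astype("uint8");n,l,st,c=cv2.connectedComponentsWithStats(q)
    print([(s_.tolist(),(c_+[u-r,v-r]).round(1).tolist()) for s_,c_ in zip(st[1:],c[1:]) if s_[4]>20])
E
```

```text
{'clock': 14.125, 'eef_pos': [564.155, -184.508, 186.576], 'tool_rot': [3.135, 0.002, 1.501], 'force': [1.019, 0.182, -0.99], 'width': 85.109, 'gripper_force': 0.0, 'qpos': [0.046, 0.635, 0.355, 1.752, -0.291, 0.8, 0.47]}
[np.float64(564.6916678106539), np.float64(-136.59275754094486), 150]
[{"tx": 0.08, "ty": -0.005, "tz": 0.061, "twist": -0.0001, "fingers": 1}, {"tx": 0.08, "ty": -0.005, "tz": 0.061, "twist": 0, "fingers": 1}]
[364.47605118 254.45748802] [310.57373845 261.04125703]
[([9, 6, 13, 22, 221], [363.9, 262.4]), ([0, 19, 5, 9, 21], [350.2, 270.2])]
[([0, 0, 70, 70, 3895], [308.4, 263.9])]
```

Scene pixels put the knob at (363.9,262.4), where a home pin belongs. Now straddle the halves.

Request:
{"method": "carry_out", "body": {
  "moves": [
    {"tx": 0.08,"ty": -0.005,"tz": 0,"twist": 0,"fingers": 1},
    {"tx": 0.08,"ty": -0.005,"tz": 0.06,"twist": 0,"fingers": 1},
    {"tx": 0,"ty": 0,"tz": 0.06,"twist": 0,"fingers": 1},
    {"tx": 0,"ty": 0,"tz": 0.06,"twist": 0,"fingers": 1},
    {"tx": 0,"ty": 0,"tz": 0,"twist": 0,"fingers": 1}
  ]
}}

```text
clock: 14.85
eef_pos: [560.3, -134.6, 127.0]
tool_rot: [-3.136, -0.001, 1.501]
force: [0.3, 0.1, 0.8]
width: 85.5
gripper_force: 0.0
```

```bash
python3 - <<'E'
from plan import *
s=state(); rows(s["eef_pos"],s["tool_rot"][2],[*W([0,-3]),73],1.501,4,1,1)
E
```

```text
{'clock': 14.85, 'eef_pos': [560.296, -134.607, 127.0], 'tool_rot': [-3.136, -0.001, 1.501], 'force': [0.317, 0.06, 0.808], 'width': 85.488, 'gripper_force': 0.0, 'qpos': [-0.014, 0.699, 0.319, 1.833, -0.332, 0.667, 0.429]}
[{"tx": -0.001, "ty": 0.004, "tz": 0.045, "twist": -0.0001, "fingers": 1}, {"tx": -0.001, "ty": 0.004, "tz": 0.045, "twist": 0, "fingers": 1}, {"tx": -0.001, "ty": 0.004, "tz": 0.045, "twist": 0, "fingers": 1}, {"tx": -0.001, "ty": 0.004, "tz": 0.045, "twist": 0, "fingers": 1}]
```

Request:
{"method": "carry_out", "body": {
  "moves": [
    {"tx": -0.001,"ty": 0.004,"tz": 0.045,"twist": 0,"fingers": 1},
    {"tx": -0.001,"ty": 0.004,"tz": 0.045,"twist": 0,"fingers": 1},
    {"tx": -0.001,"ty": 0.002,"tz": 0.045,"twist": 0,"fingers": 1},
    {"tx": -0.001,"ty": 0,"tz": 0.045,"twist": 0,"fingers": 1},
    {"tx": 0,"ty": 0,"tz": 0,"twist": 0,"fingers": 1},
    {"tx": 0,"ty": 0,"tz": 0,"twist": 0,"fingers": 1}
  ]
}}

```text
clock: 15.6
eef_pos: [565.4, -136.8, 75.7]
tool_rot: [3.141, 0.0, 1.501]
force: [0.2, 0.1, 0.0]
width: 85.5
gripper_force: 0.0
```

Request:
{"method": "carry_out", "body": {
  "moves": [
    {"tx": 0,"ty": 0,"tz": 0.012,"twist": 0,"fingers": 1},
    {"tx": 0,"ty": 0,"tz": 0,"twist": 0,"fingers": 0},
    {"tx": 0,"ty": 0,"tz": 0,"twist": 0,"fingers": 0},
    {"tx": 0,"ty": 0,"tz": 0,"twist": 0,"fingers": 0},
    {"tx": 0,"ty": 0,"tz": 0,"twist": 0,"fingers": 0},
    {"tx": 0,"ty": 0,"tz": 0,"twist": 0,"fingers": 0},
    {"tx": 0,"ty": 0,"tz": 0,"twist": 0,"fingers": 0}
  ]
}}

```text
clock: 16.48
eef_pos: [565.2, -136.7, 72.4]
tool_rot: [-3.142, -0.0, 1.501]
force: [-0.1, 0.7, 5.4]
width: 38.9
gripper_force: 65.3
```

```bash
python3 - <<'E'
from plan import *
d,_=cam("scene"); im=d["color"].astype(int)
g=(im[...,1]>im[...,2]+50)&(im[...,1]>im[...,0]+30); v,u=np.nonzero(g[200:280,310:400]); print("cap",len(u),u.mean()+310 if len(u) else 0,v.mean()+200 if len(u) else 0,"pred",proj(d,(565,-128.4,107)))
p=proj(d,(561.5,-183.3,106)).astype(int);q=(im.sum(2)[p[1]-14:p[1]+14,p[0]-14:p[0]+14]<345).astype("uint8")
n,l,st,c=cv2.connectedComponentsWithStats(q);print(st[1:].tolist(),(c[1:]+p-14).round(1).tolist())
state()
E
```

```text
cap 35 349.62857142857143 235.02857142857144 pred [346.71881189 233.73321087]
[[9, 0, 19, 27, 372], [0, 19, 6, 9, 19]] [[366.7, 258.6], [350.2, 269.9]]
{'clock': 16.525, 'eef_pos': [565.195, -136.686, 72.409], 'tool_rot': [-3.142, -0.0, 1.501], 'force': [-0.972, 0.278, 4.943], 'width': 38.55, 'gripper_force': 65.342, 'qpos': [0.018, 0.783, 0.274, 1.85, -0.368, 0.558, 0.461]}
```

```bash
python3 -c "
from cell import job
print(job.finish_job())"
```

```text
the job is handed in; nothing more can be done
None
```

I shut the clamp, pushed the lock pin home, and handed the job in with the fingers still squeezing both halves at about 65 N. The hand-in gave no verdict, and the gripper partly hid the vial and pin in the last image check.

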